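# Close the shock mount on the service fixture

## Task

Get the fixture ready for the next shock: its mount bracket sits loose on the pivot bolt, perched on the tip of the second bolt. Swing it round the pivot until its slot drops over the second bolt and it lies flat on the base plate, then push the toggle clamp's handle fully down so that the clamp holds it there. Leave the other things on the bench where they are.

Things in the scene. Friction and masses are not known exactly. Their poses are not given: they have to be found in the camera images.
- fixture: Dark steel base plate fixed to the bench, 180 x 280 x 12 mm (own x from -90 to 90, y from -130 to 150 mm). Origin at bench level; own y along its length, z up, top face at z = 12 mm. Pivot bolt at (0, -90), second bolt at (0, 30) mm. A toggle clamp stands at x = -30, y from 80 to 138 mm, 46 mm high; its open arm stands steeply up, at most 110 mm above the bench.
- pivot_bolt (a point): Foot of the pivot bolt, on the base plate's top face. Dia 8, 40 mm tall; its washer and nut are run up loose, the washer 22 mm above the plate, so that the bracket can swing and tip on it but not come off.
- second_bolt (a point): Foot of the second bolt, on the base plate's top face. Dia 8, bare, with a bevelled tip 13 mm above this point.
- bracket: Loose aluminium bracket, 0.3 kg: 6 mm plate, stem 46 wide (own y -23 to 55 mm), then 100 wide (y 55 to 145), with two upright cheeks (outer faces at x = -29 and 29, y 60 to 95, 36 tall). Origin: centre of its round hole (dia 11), underside; own y from hole to slot, z up. At the start its slotted end is swung to the fixture's -x side and tipped on the second bolt. Home: flat, axes as the fixture's.
- bracket_slot (a point): Centre of the bracket's slot on the plate's underside, at the bracket's own (0, 120, 0) mm. The slot is 11.5 mm wide in x and 24 mm long in y, closed at both ends. When it lines up with the second bolt the bracket falls flat by its own weight.
- near_edge (a point): Middle of the straight side edge of the bracket's wide part, on its own -x side (own x = -50, y = 100, half-way up the 6 mm edge). At the start this edge lies low, close to the base plate; a sideways push of 2 or 3 N on it swings the bracket.
- handle_hinge (a point): Hinge of the clamp's handle, fixed on the fixture, 38 mm above the bench. The handle turns in the fixture's own y-z plane and points to the fixture's +y.
- clamp_grip (a point): Point on the axis of the handle's round black grip (dia 18, from 39 to 109 mm out from the hinge), 80 mm from the hinge.
- clamp_handle (a joint): Angle of the clamp's handle above level, rad: 0 = level, fully down, clamp shut and locked; about 0.85 = open. It stays where it is left (about 2 N at the grip to move it). Pushed down, it lowers the clamp's arm through a link; the arm's rubber foot then rests on the plate beside the slot.
- spray_can: Bystander: blue spray can, dia 60, 190 mm tall; origin under its centre.
- grease_jar: Bystander: white jar with black lid, dia 72, 65 mm tall; origin under its centre.
- shock: Bystander: a bicycle rear shock lying on its side, about 205 x 48 x 48 mm along its own x; origin under the middle of its black body.
Things that resemble listed ones, but are neither listed nor needed, are in the scene too. Leave any blue or red look-alike of the bracket alone.

How it is judged:
On the way, in this order (a step that is already met when the one before it is completed fails the run):
1. the bracket's slot has dropped over the second bolt and the bracket lies flat on the base plate (distance between bracket_slot and second_bolt below 0.005 m and z of bracket_slot in the frame of second_bolt below 0.0025 m and angle between the z axis of bracket and the z axis of fixture, either way round below 0.03 rad), for 0.2 s.
2. the clamp's handle is fully down (value of joint clamp_handle below 0.08 rad), for 0.2 s.
At the end, for the whole second after the job is handed in: The bracket's slot is over the second bolt (slot centre within 5 mm of the bolt's foot, underside within 2.5 mm of the base plate, tilt under 0.03 rad), the clamp's handle is within 0.08 rad of level, and the bracket is at rest (all of step 1 and value of joint clamp_handle below 0.08 rad and linear speed of bracket below 0.02 m/s); the robot touches nothing.
It fails at once if a bystander is moved by more than 30 mm (distance of any of spray_can, grease_jar, shock from where it was at the start of the episode above 0.03 m).
It fails at once if the spray can or the jar is tipped over (angle between any of spray_can, grease_jar's own z axis and vertical above 0.6 rad).
It also fails if it takes over 51 s, if anything falls off the work surface, if the arm or the gripper's body presses on something with over 40 N, if the wrist force passes 120 N, or if a joint passes its speed limit or range.

## Robot

A 6-joint arm with a two-finger parallel gripper is mounted at the origin on the work surface. World frame = base frame: x ahead of the robot, y to its left, z up, the work surface at z = 0. Lengths are in m, angles in rad, forces in N, time in s.
With the tool pointing down it reaches from about 0.325 to 0.9 m from the base axis. Payload 6.1 kg.
Tool frame: the origin (TCP) lies at the very end of the fingers, on their centre line; the grasp point (between the pads) lies 19 mm behind it; z points along the fingers, y is the line along which they close (so a half turn about z gives the same grasp; the last joint's range is limited). The gripper opens to 85 mm and grips with 20 to 120 N. Pads are 22 mm wide; open, the fingers measure 114 mm over their backs; the gripper's body (76 mm by 85 mm) begins 54 mm behind the grasp point. The pads swing forward as they close: fully open they stand 13 mm farther back than shut.
Start: joints at [-1.44, 0.22, 1.526, -0, 1.395, -0.126], TCP at [0.159, -0.604, 0.231] pointing down, gripper open.
Joint ranges: [-2.98, 2.98], [-0.91, 2.08], [0.09, 2.57], [-1.24, 4.39], [0.2, 2.65], [-2.68, 2.68]. Speed limits (rad/s): [2.57, 2.57, 3.01, 3.14, 3.14, 3.14].

## Interface

Orientations are given as a unit quaternion [x, y, z, w].
In Python, from rig import telemetry, optics, close_job gives the robot as it stands. The module is installed in compiled form; this text tells all that it offers.
- The arm moves only by the tool send_rows, never from a script. Its argument "targets" is a list of rows, each a list of 7 numbers: the turn, a rotation vector about the tool's x, y, z in degrees, then the shift along the tool's x, y, z in m, then the gripper command: -1 is fully open, 1 is shut, values between are in proportion. In form: [[rx, ry, rz, x, y, z, gripper], ...]. A call has exactly 8 rows; each row is the pose to reach, as a shift and turn from the pose commanded when the call began, along the tool's axes at that moment; what a row does not reach only later rows make up. A row lasts 1/12 s, in which the tool goes at most 41.7 mm and 7.16 degrees, less where a joint would pass 70% of its speed; a pose out of reach is approached as far as the arm can. A call with a gripper value outside its range is refused whole. The fingers move at their own pace and stop on an object; the grip force is fixed at half the most. Time passes only in rows, so rows that repeat a pose let the fingers close, or fill a call up. It gives the time, the measured TCP pose, the force, the opening and the grip force at its end, in the units of the state.
- telemetry.observe(): the state, without advancing time (a new reading comes with each control period).
- optics.get_image(name): name is "scene" or "top" or "wrist"; returns a dict with "pixels" (420x560x3 uint8, red, green, blue), "K" (3x3 intrinsics, pixels), "position" and "rotation" of the camera in the world; the wrist camera has in their place "mount" (4x4, takes a point from camera to tool coordinates, whose origin is the TCP and whose axes are the flange's). Camera axes: x right, y up, looking along -z (the intrinsics and any distortion apply to the point x, -y, -z); pixel columns grow to the right and rows downward; lengths in m; the calibration is good to about 2 mm. A picture is of the moment at which its call begins: read the wrist's pose just before it. There is no depth.
- close_job(): hands the job in; it is judged then, once.
The state is a dict: "clock": time; "qpos": joint angles; "dq": joint speeds; "joint_torque": joint torques, N m; "ee_pos": TCP position; "ee_rot": TCP orientation; "ft_force": force on the tool from outside, world axes, zero at the start; "torque": the same for the moment, N m; "gripper_width": opening from 0.0 (shut) to 1.0 (fully open); "grasp_force": force on a finger pad.
Only numpy, scipy, OpenCV 4.12 (cv2) and the standard library are available. Lean on these libraries where they do the work, as an engineer would, in place of code of your own. Each camera call takes 0.05 s, during which the arm holds its last target. There are 200 camera calls.

## Working session

There is one attempt and no reset: what is moved stays moved. The work goes in short steps, Python scripts to look and compute and a tool call to move; the robot and the scene stay as the last step left them, time stands still between calls to the robot, and variables do not carry over. Pictures are saved under pics/ and viewed, at most 10 in all, crops included, and the job is handed in when it is done.

Besides the shell and the picture viewer there is one more tool, called by a JSON object that holds its "method" and its "body", one argument or row to a line. send_rows: Moves the arm, as the interface text tells. Its arguments: {"type":"object","properties":{"targets":{"type":"array"}},"required":["targets"]}

```bash
mkdir -p pics; cat > h.py <<'E'
import numpy as np, cv2
from rig import telemetry, optics
from scipy.spatial.transform import Rotation as R
def grab(n,f):
    s=telemetry.observe(); d=optics.get_image(n)
    cv2.imwrite(f'pics/{f}.png',d['pixels'][:,:,::-1])
    if n=='wrist':
        T=np.eye(4);T[:3,:3]=R.from_quat(s['ee_rot']).as_matrix();T[:3,3]=s['ee_pos'];M=T@np.array(d['mount'])
    else:
        M=np.eye(4);M[:3,:3]=d['rotation'];M[:3,3]=d['position']
    np.savez(f'pics/{f}.npz',K=d['K'],M=M); print([k for k in d if k!='pixels']); return d
def ray(f,u,v):
    z=np.load(f'pics/{f}.npz');K=z['K'];M=z['M']
    p=np.linalg.inv(K)@[u,v,1]; return M[:3,3],M[:3,:3]@np.array([p[0],-p[1],-p[2]])
def onz(f,u,v,h):
    o,d=ray(f,u,v); return o+d*(h-o[2])/d[2]
def proj(f,P):
    z=np.load(f'pics/{f}.npz');K=z['K'];M=z['M']
    c=M[:3,:3].T@(np.array(P)-M[:3,3]); p=K@[c[0],-c[1],-c[2]]; return p[:2]/p[2]
def two(f,a,g,b):
    o1,d1=ray(f,*a);o2,d2=ray(g,*b)
    t=np.linalg.lstsq(np.c_[d1,-d2],o2-o1,rcond=None)[0]
    p,q=o1+d1*t[0],o2+d2*t[1]; return (p+q)/2,np.linalg.norm(p-q)
E
python3 - <<'E'
from h import *
for n in('scene','top'):
    d=grab(n,n); print({k:np.array(d[k]).round(3).tolist() for k in d if k!='pixels'})
print(telemetry.observe())
E
```

```text
Traceback (most recent call last):
  File "h.py", line 10, in grab
    M=np.eye(4);M[:3,:3]=d['rotation'];M[:3,3]=d['position']
                ~^^^^^^^
ValueError: could not broadcast input array from shape (4,) into shape (3,3)
```

```bash
sed -i "s/M\[:3,:3\]=d\['rotation'\]/M[:3,:3]=R.from_quat(d['rotation']).as_matrix()/" h.py
python3 - <<'E'
from h import *
for n in('scene','top'):
    d=grab(n,n); print({k:np.array(d[k]).round(3).tolist() for k in d if k!='pixels'})
print(telemetry.observe())
E
```

```text
['K', 'position', 'rotation']
{'K': [[420.364, 0.0, 284.682], [0.0, 420.364, 209.545], [0.0, 0.0, 1.0]], 'position': [1.085, -0.4, 1.018], 'rotation': [0.272, 0.143, 0.447, 0.84]}
['K', 'position', 'rotation']
{'K': [[515.725, 0.0, 289.164], [0.0, 515.725, 206.421], [0.0, 0.0, 1.0]], 'position': [0.226, 0.021, 1.624], 'rotation': [-0.056, 0.07, 0.705, -0.703]}
{'clock': 0.15, 'qpos': array([-1.44011151e+00,  2.21053051e-01,  1.52738723e+00,  2.92333152e-06,
        1.39472227e+00, -1.26091607e-01]), 'dq': array([ 0.00078156, -0.00313751, -0.0047466 , -0.00134005,  0.0016733 ,
       -0.00043862]), 'joint_torque': array([ 1.27244777e-03, -4.97487831e+01, -3.89903247e+01, -2.25403278e-04,
        7.19832344e-03,  2.01812020e-05]), 'ee_pos': array([ 0.15866534, -0.60401747,  0.23042496]), 'ee_rot': array([ 9.91769276e-01,  1.28035492e-01, -3.63845776e-07, -7.84946839e-04]), 'ft_force': array([-0.06635117, -0.27927734,  0.69612495]), 'torque': array([ 0.04853598,  0.06546905, -0.06753132]), 'grasp_force': 0.0, 'gripper_width': 0.9998796318697656}
```

View pics/scene.png

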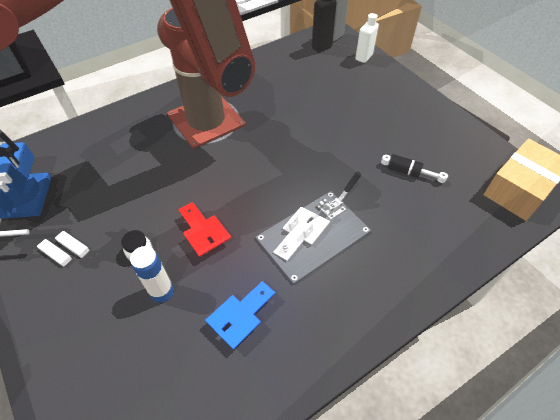

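View pics/top.png

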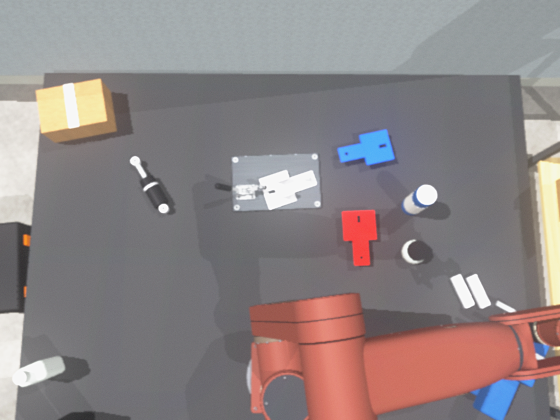

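Silver bracket on the grey plate: scene (303,232), top (287,188). The look-alikes are red at top (360,235) and blue at top (367,148). I choose the silver one because it sits on the fixture. Next is a close crop from both views.

```bash
python3 - <<'E'
from h import *
a=cv2.imread('pics/top.png')[140:225,205:330];b=cv2.imread('pics/scene.png')[165:285,245:380]
a=cv2.resize(a,(800,544),interpolation=cv2.INTER_CUBIC)
b=cv2.resize(b,None,fx=5,fy=5,interpolation=cv2.INTER_CUBIC)
cv2.imwrite('pics/ca.png',a);cv2.imwrite('pics/cb.png',b)
for c in [(234,160),(314.5,156),(237,207),(318,204)]: print(onz('top',*c,.012).round(4))
for c in [(261,237),(331,196),(366,230),(294,278)]: print(onz('scene',*c,.012).round(4))
E
```

```text
[0.6703 0.1647 0.012 ]
[ 0.684  -0.0953  0.012 ]
[0.5164 0.1529 0.012 ]
[ 0.5259 -0.1044  0.012 ]
[ 0.527  -0.1009  0.012 ]
[0.5218 0.1521 0.012 ]
[0.6745 0.1599 0.012 ]
[ 0.6837 -0.0965  0.012 ]
```

View pics/ca.png

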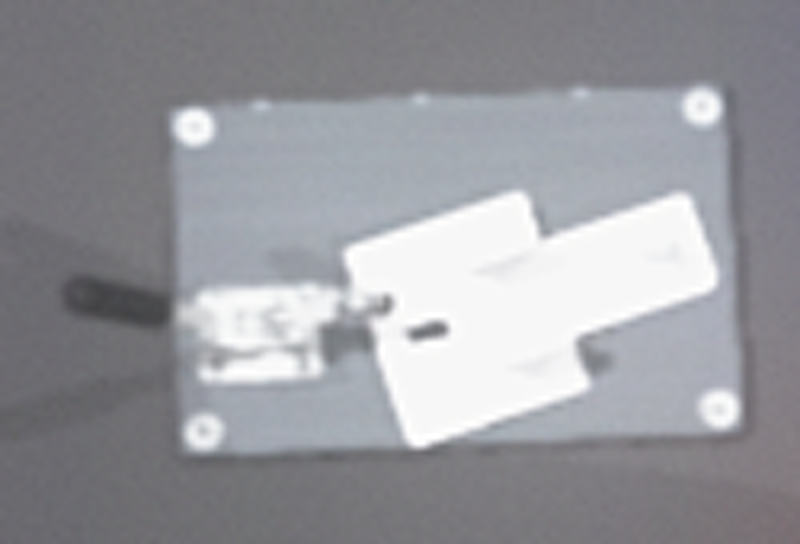

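View pics/cb.png

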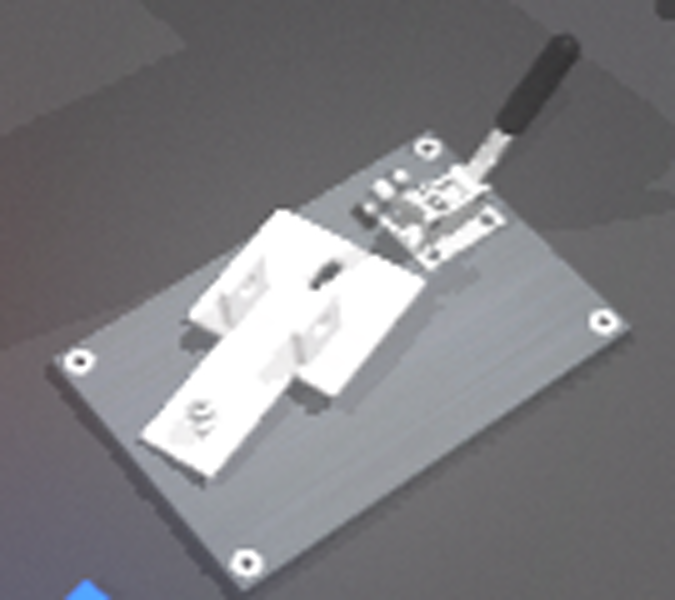

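```bash
cat > m.py <<'E'
from h import *
T=lambda u,v:(205+u/6.4-.42,140+v/6.4-.42)
S=lambda u,v:(245+u/5-.4,165+v/5-.4)
sc=[((203,431),(80,361)),((203,431),(428,148)),((194,126),(603,321)),((702,106),(246,563)),((719,410),(80,361))]
def t(n,a,b):
    p,e=two('top',T(*a),'scene',S(*b)); print(n,p.round(4),round(e,4)); return p
A=t('A(-,+)',(203,431),(428,148));B=t('B(+,+)',(194,126),(603,321));C=t('C(+,-)',(702,106),(246,563));D=t('D(-,-)',(719,410),(80,361))
y=(A-D+B-C)[:2];y/=np.linalg.norm(y);c=((A+B+C+D)/4)[:2];x=np.array([y[1],-y[0]])
org=c-0.010*y;print('org',org,'yaw deg',np.degrees(np.arctan2(-y[0],y[1])))
F=lambda p:np.array([(p[:2]-org)@x,(p[:2]-org)@y,p[2]]).round(4)
for n,a,b in [('edgefar',(420,447),(280,212)),('edgenear',(590,387),(190,315)),('tip',(75,293),(568,45)),('base',(165,302),(515,125)),('slot',(428,330),(327,275))]:
    print(F(t(n,a,b)))
for p in(A,B,C,D):print(F(p))
np.savez('fix.npz',org=org,x=x,y=y)
E
python3 m.py
```

```text
A(-,+) [0.516  0.1544 0.0132] 0.0015
B(+,+) [0.6715 0.1607 0.014 ] 0.0024
C(+,-) [ 0.6826 -0.0952  0.0137] 0.0019
D(-,-) [ 0.5266 -0.1013  0.013 ] 0.001
org [0.59958777 0.01964926] yaw deg 2.4334268020423377
edgefar [0.5077 0.0483 0.019 ] 0.0017
[-0.0906  0.0325  0.019 ]
edgenear [ 0.5379 -0.0358  0.0184] 0.0017
[-0.064  -0.0528  0.0184]
tip [0.5621 0.2059 0.1196] 0.0015
[-0.0296  0.1877  0.1196]
base [0.5673 0.1687 0.0789] 0.0003
[-0.0259  0.1503  0.0789]
slot [0.5642 0.0429 0.0266] 0.0017
[-0.0344  0.0247  0.0266]
[-0.0778  0.1382  0.0132]
[0.0778 0.1379 0.014 ]
[ 0.078  -0.1183  0.0137]
[-0.078  -0.1177  0.013 ]
```

Both views agree: fixture origin (0.5996, 0.0196), yaw 2.4°. The bracket's near edge is at fixture (-0.09, 0.03) to (-0.064, -0.053), and the handle is at x ≈ -0.028 with its tip at y ≈ 0.188. I'll shut the gripper and go beside the edge.

```bash
cat > go.py <<'E'
import sys
from h import *
f=np.load('fix.npz');s=telemetry.observe();Rt=R.from_quat(s['ee_rot'])
g=[float(a) for a in sys.argv[1:]]
W=np.r_[f['org']+g[0]*f['x']+g[1]*f['y'],g[2]]
G=R.from_matrix(np.c_[np.r_[f['x'],0],-np.r_[f['y'],0],[0,0,-1]])
print('world',W.round(4),'shift',Rt.inv().apply(W-s['ee_pos']).round(4),'turn',np.degrees((Rt.inv()*G).as_rotvec()).round(2))
p=s['ee_pos'][:2]-f['org'];print('now fix',(p@f['x']).round(4),(p@f['y']).round(4),s['ee_pos'][2].round(4),s['ft_force'].round(2),s['clock'])
E
python3 go.py -.11 -.01 .16
```

```text
world [0.4901 0.005  0.16  ] shift [ 0.4752 -0.5048  0.0713] turn [-0.09 -0.   12.28]
now fix -0.467 -0.6044 0.2304 [-0.07 -0.28  0.7 ] 0.15
```

{"method": "send_rows", "body": {
  "targets": [
    [0,0,12.3,0.475,-0.505,0,1],
    [0,0,12.3,0.475,-0.505,0,1],
    [0,0,12.3,0.475,-0.505,0,1],
    [0,0,12.3,0.475,-0.505,0,1],
    [0,0,12.3,0.475,-0.505,0,1],
    [0,0,12.3,0.475,-0.505,0,1],
    [0,0,12.3,0.475,-0.505,0,1],
    [0,0,12.3,0.475,-0.505,0,1]
  ]
}}

```text
clock: 0.82
ee_pos: [0.3183, -0.3097, 0.2311]
ee_rot: [1.0, 0.021, 0.0, -0.0]
ft_force: [-0.1, 0.3, -0.0]
gripper_width: -0.001
grasp_force: 0.0
```

```bash
python3 go.py -.11 -.01 .12
```

```text
world [0.4901 0.005  0.12  ] shift [ 0.1847 -0.3072  0.1111] turn [-0.01 -0.01 -0.05]
now fix -0.295 -0.3171 0.2311 [-0.06  0.34 -0.01] 0.8167
```

{"method": "send_rows", "body": {
  "targets": [
    [0,0,0,0.185,-0.307,0,1],
    [0,0,0,0.185,-0.307,0,1],
    [0,0,0,0.185,-0.307,0,1],
    [0,0,0,0.185,-0.307,0,1],
    [0,0,0,0.185,-0.307,0,1],
    [0,0,0,0.185,-0.307,0,1],
    [0,0,0,0.185,-0.307,0,1],
    [0,0,0,0.185,-0.307,0,1]
  ]
}}

```text
clock: 1.48
ee_pos: [0.4783, -0.017, 0.2313]
ee_rot: [1.0, 0.021, 0.0, 0.0]
ft_force: [1.4, -0.6, -0.2]
gripper_width: -0.003
grasp_force: 0.0
```

```bash
python3 go.py -.11 -.01 .08
```

```text
world [0.4901 0.005  0.08  ] shift [ 0.0127 -0.0215  0.1513] turn [ 0.01 -0.02 -0.01]
now fix -0.1227 -0.0314 0.2313 [ 1.37 -0.64 -0.2 ] 1.4833
```

{"method": "send_rows", "body": {
  "targets": [
    [0,0,0,0.013,-0.021,0.03,1],
    [0,0,0,0.013,-0.021,0.06,1],
    [0,0,0,0.013,-0.021,0.09,1],
    [0,0,0,0.013,-0.021,0.12,1],
    [0,0,0,0.013,-0.021,0.15,1],
    [0,0,0,0.013,-0.021,0.15,1],
    [0,0,0,0.013,-0.021,0.15,1],
    [0,0,0,0.013,-0.021,0.15,1]
  ]
}}

```text
clock: 2.15
ee_pos: [0.4909, 0.0022, 0.0828]
ee_rot: [1.0, 0.021, 0.001, 0.0]
ft_force: [-0.4, 0.1, 0.4]
gripper_width: -0.003
grasp_force: 0.0
```

```bash
python3 go.py -.112 -.01 .0155; python3 -c "
from h import *
grab('wrist','w1');grab('scene','s1')
a=cv2.imread('pics/w1.png');b=cv2.imread('pics/s1.png')[140:290,230:400];b=cv2.resize(b,None,fx=2.8,fy=2.8)
c=np.zeros((600,800,3),np.uint8)
a=cv2.resize(a,(400,300));c[:300,:400]=a;h=b.shape[0];b=cv2.resize(b,(400,353));c[:353,400:]=b
cv2.imwrite('pics/c1.png',c[:353])"
```

```text
world [0.4881 0.0049 0.0155] shift [-0.0027 -0.0029  0.0673] turn [ 0.02 -0.08 -0.03]
now fix -0.1094 -0.0128 0.0828 [-0.43  0.07  0.41] 2.15
['K', 'mount']
['K', 'position', 'rotation']
```

View pics/c1.png

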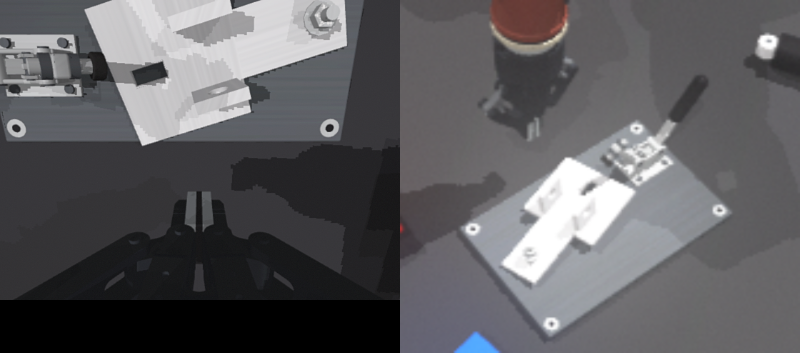

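The wrist view shows the shut fingers at (200,210), off the plate, with the bracket's low edge from (142,144) to (250,112) ahead. The slot is at (150,73) and the clamp at (60,65) is clear. Next I descend and begin the push along +x.

{"method": "send_rows", "body": {
  "targets": [
    [0,0,0,0,0,0.025,1],
    [0,0,0,0,0,0.05,1],
    [0,0,0,0,0,0.065,1],
    [0,0,0,0,0,0.065,1],
    [0,0,0,0.005,0,0.065,1],
    [0,0,0,0.01,0,0.065,1],
    [0,0,0,0.012,0,0.065,1],
    [0,0,0,0.014,0,0.065,1]
  ]
}}

```text
clock: 2.92
ee_pos: [0.5061, 0.0027, 0.0182]
ee_rot: [1.0, 0.021, 0.002, 0.0]
ft_force: [0.2, -0.2, -0.2]
gripper_width: 0.004
grasp_force: 0.0
```

```bash
python3 go.py -.07 -.01 .0155
```

```text
world [0.5301 0.0067 0.0155] shift [ 0.0241 -0.003   0.0027] turn [ 0.04 -0.2  -0.02]
now fix -0.0942 -0.013 0.0182 [ 0.22 -0.21 -0.18] 2.9167
```

{"method": "send_rows", "body": {
  "targets": [
    [0,0,0,0,0,0.0025,1],
    [0,0,0,0.002,-0.002,0.0025,1],
    [0,0,0,0.004,-0.003,0.0025,1],
    [0,0,0,0.006,-0.003,0.0025,1],
    [0,0,0,0.008,-0.003,0.0025,1],
    [0,0,0,0.01,-0.003,0.0025,1],
    [0,0,0,0.012,-0.003,0.0025,1],
    [0,0,0,0.014,-0.003,0.0025,1]
  ]
}}

```text
clock: 3.58
ee_pos: [0.5151, 0.0072, 0.0128]
ee_rot: [1.0, 0.021, -0.003, -0.001]
ft_force: [-9.2, 1.7, 5.4]
gripper_width: -0.001
grasp_force: 4.3
```

```bash
python3 go.py -.061 -.01 .0155
```

```text
world [0.5391 0.0071 0.0155] shift [ 0.0239  0.0011 -0.0028] turn [-0.08  0.36 -0.  ]
now fix -0.0849 -0.0089 0.0128 [-9.19  1.72  5.37] 3.5833
```

{"method": "send_rows", "body": {
  "targets": [
    [0,0,0,0,0,-0.002,1],
    [0,0,0,0,0,-0.002,1],
    [0,0,0,0,0,-0.002,1],
    [0,0,0,0,0,-0.002,1],
    [0,0,0,0,0,-0.002,1],
    [0,0,0,0,0,-0.002,1],
    [0,0,0,0,0,-0.002,1],
    [0,0,0,0,0,-0.002,1]
  ]
}}

```text
clock: 4.25
ee_pos: [0.5177, 0.0066, 0.0158]
ee_rot: [1.0, 0.021, -0.0, -0.0]
ft_force: [-2.7, 1.5, -0.6]
gripper_width: -0.0
grasp_force: 1.1
```

```bash
python3 go.py -.061 -.01 .0155; python3 -c "
from h import *
grab('wrist','w2');grab('scene','s2')
a=cv2.imread('pics/w2.png');b=cv2.imread('pics/s2.png')[150:290,240:400];b=cv2.resize(b,(400,350),interpolation=cv2.INTER_CUBIC)
c=np.zeros((350,800,3),np.uint8)
c[:300,:400]=cv2.resize(a,(400,300));c[:,400:]=b
cv2.imwrite('pics/c2.png',c)"
```

```text
world [0.5391 0.0071 0.0155] shift [0.0213 0.0004 0.0003] turn [-0.    0.   -0.02]
now fix -0.0823 -0.0096 0.0158 [-2.67  1.54 -0.6 ] 4.25
['K', 'mount']
['K', 'position', 'rotation']
```

View pics/c2.png

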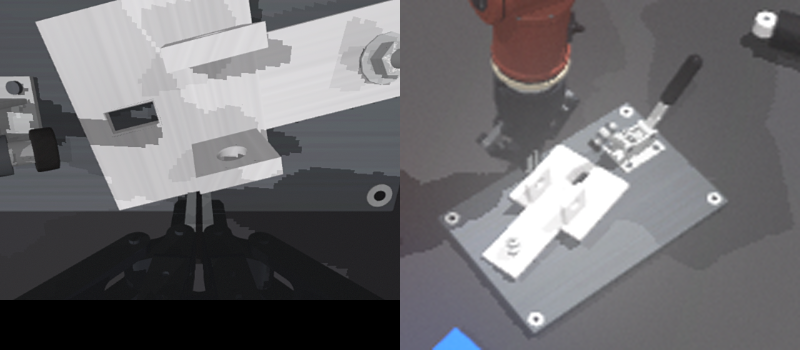

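The picture shows the fingers at (197,200) against the low edge, with the slot at (133,116). Pushing force is 2.7 N, so I keep pushing.

{"method": "send_rows", "body": {
  "targets": [
    [0,0,0,0.0015,0,0,1],
    [0,0,0,0.003,0,0,1],
    [0,0,0,0.0045,0,0,1],
    [0,0,0,0.006,0,0,1],
    [0,0,0,0.0075,0,0,1],
    [0,0,0,0.009,0,0,1],
    [0,0,0,0.0105,0,0,1],
    [0,0,0,0.012,0,0,1]
  ]
}}

```text
clock: 5.02
ee_pos: [0.5248, 0.0084, 0.0144]
ee_rot: [1.0, 0.021, -0.006, -0.001]
ft_force: [-19.7, 5.5, 11.6]
gripper_width: 0.0
grasp_force: 9.4
```

```bash
python3 go.py -.061 -.01 .0155
```

```text
world [0.5391 0.0071 0.0155] shift [ 0.0142  0.002  -0.0013] turn [-0.16  0.65  0.01]
now fix -0.0752 -0.008 0.0144 [-19.68   5.52  11.55] 5.0167
```

{"method": "send_rows", "body": {
  "targets": [
    [0,0,0,0,0,-0.001,1],
    [0,0,0,0,0,-0.002,1],
    [0,0,0,0,0,-0.002,1],
    [0,0,0,0,0,-0.002,1],
    [0,0,0,0,0,-0.002,1],
    [0,0,0,0,0,-0.002,1],
    [0,0,0,0,0,-0.002,1],
    [0,0,0,0,0,-0.002,1]
  ]
}}

```text
clock: 5.68
ee_pos: [0.5281, 0.0079, 0.017]
ee_rot: [1.0, 0.021, -0.002, -0.001]
ft_force: [-6.5, 3.4, -0.1]
gripper_width: 0.002
grasp_force: 3.0
```

```bash
python3 go.py -.061 -.01 .0155; python3 -c "
from h import *
grab('wrist','w3');grab('scene','s3')
a=cv2.imread('pics/w3.png');b=cv2.imread('pics/s3.png')[150:290,240:400];b=cv2.resize(b,(400,350),interpolation=cv2.INTER_CUBIC)
c=np.zeros((350,800,3),np.uint8)
c[:300,:400]=cv2.resize(a,(400,300));c[:,400:]=b
cv2.imwrite('pics/c3.png',c)"
```

```text
world [0.5391 0.0071 0.0155] shift [0.0109 0.0013 0.0015] turn [-0.08  0.21 -0.01]
now fix -0.0719 -0.0087 0.017 [-6.55  3.41 -0.05] 5.6833
['K', 'mount']
['K', 'position', 'rotation']
```

View pics/c3.png

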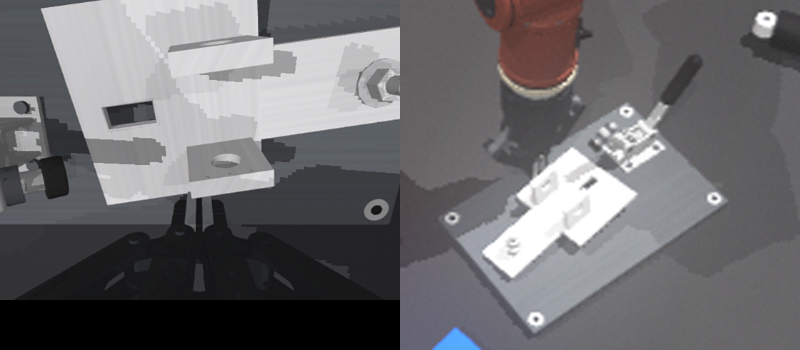

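The bracket is turning, now about 8° off, with the slot at (130,115). The extra force was the tip dragging on the plate. I continue slowly at this height.

{"method": "send_rows", "body": {
  "targets": [
    [0,0,0,0.001,0,0,1],
    [0,0,0,0.002,0,0,1],
    [0,0,0,0.003,0,0,1],
    [0,0,0,0.004,0,0,1],
    [0,0,0,0.005,0,0,1],
    [0,0,0,0.006,0,0,1],
    [0,0,0,0.007,0,0,1],
    [0,0,0,0.007,0,0,1]
  ]
}}

```text
clock: 6.45
ee_pos: [0.5312, 0.0095, 0.0156]
ee_rot: [1.0, 0.021, -0.006, -0.002]
ft_force: [-16.3, 7.3, 5.4]
gripper_width: 0.002
grasp_force: 7.6
```

```bash
python3 go.py -.061 -.01 .0165
```

```text
world [0.5391 0.0071 0.0165] shift [ 0.0078  0.0027 -0.001 ] turn [-0.22  0.7   0.01]
now fix -0.0688 -0.0073 0.0156 [-16.31   7.34   5.38] 6.45
```

The finger tip is dragging along the edge because the contact travels +y as the bracket turns. I'll follow the arc and stay slightly higher.

{"method": "send_rows", "body": {
  "targets": [
    [0,0,0,0,-0.002,-0.001,1],
    [0,0,0,0,-0.004,-0.0015,1],
    [0,0,0,0,-0.006,-0.0015,1],
    [0,0,0,0,-0.006,-0.0015,1],
    [0,0,0,0.001,-0.007,-0.0015,1],
    [0,0,0,0.002,-0.008,-0.0015,1],
    [0,0,0,0.002,-0.008,-0.0015,1],
    [0,0,0,0.002,-0.008,-0.0015,1]
  ]
}}

```text
clock: 7.12
ee_pos: [0.5391, 0.0152, 0.0196]
ee_rot: [1.0, 0.021, 0.001, 0.0]
ft_force: [0.2, 0.6, 0.2]
gripper_width: -0.003
grasp_force: 0.0
```

```bash
python3 go.py -.061 -.01 .0165; python3 -c "
from h import *
grab('wrist','w4');grab('scene','s4')
a=cv2.imread('pics/w4.png');b=cv2.imread('pics/s4.png')[150:290,240:400];b=cv2.resize(b,(400,350),interpolation=cv2.INTER_CUBIC)
c=np.zeros((350,800,3),np.uint8)
c[:300,:400]=cv2.resize(a,(400,300));c[:,400:]=b
cv2.imwrite('pics/c4.png',c)"
```

```text
world [0.5391 0.0071 0.0165] shift [-0.0004  0.0081  0.0031] turn [ 0.02 -0.06 -0.02]
now fix -0.0606 -0.0019 0.0196 [0.18 0.58 0.2 ] 7.1167
['K', 'mount']
['K', 'position', 'rotation']
```

View pics/c4.png

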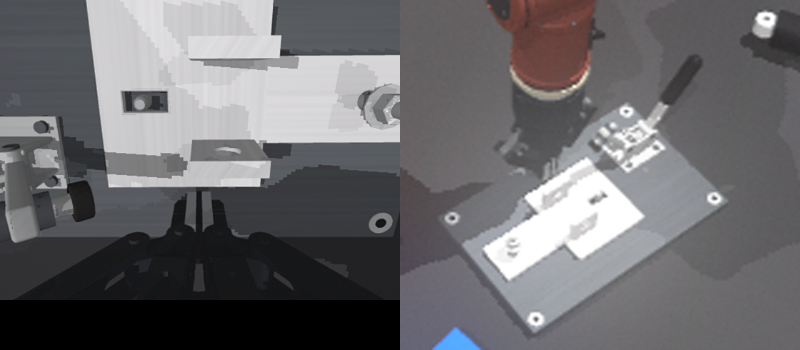

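The slot now frames the bolt at (145,102), the bracket is square to the plate, and the force is gone. Checking numerically that it lies flat.

```bash
python3 - <<'E'
from h import *
f=np.load('fix.npz')
W=lambda x,y,z:np.r_[f['org']+x*f['x']+y*f['y'],z]
p=lambda n,P:proj(n,P)
for h in(.018,.031):
  for q in[(-.05,.055),(.05,.055),(.05,-.035)]:
    s=p('s4',W(*q,h));w=p('w4',W(*q,h))
    print(h,q,'scene crop',((s-[240,150])*2.5+[400,0]).round(1),'wrist crop',(w/1.4).round(1))
E
python3 go.py -.028 .18 .16
```

```text
0.018 (-0.05, 0.055) scene crop [587.3 156.5] wrist crop [106.1 188.4]
0.018 (0.05, 0.055) scene crop [643.3 214.9] wrist crop [84.   0.3]
0.018 (0.05, -0.035) scene crop [580.7 256.4] wrist crop [270.    0.4]
0.031 (-0.05, 0.055) scene crop [588. 150.] wrist crop [ 98.3 198.6]
0.031 (0.05, 0.055) scene crop [644.5 208.7] wrist crop [71.8 -6.7]
0.031 (0.05, -0.035) scene crop [581.3 250.4] wrist crop [277.6  -6.7]
world [0.564  0.1983 0.16  ] shift [ 0.033  -0.1818 -0.1406] turn [ 0.01 -0.02 -0.03]
now fix -0.0611 -0.0018 0.0194 [ 0.37  0.4  -0.33] 7.2167
```

Observed corners match the flat height within a pixel, so the bracket is down. I retract and go above the handle.

{"method": "send_rows", "body": {
  "targets": [
    [0,0,0,-0.02,0,0,1],
    [0,0,0,-0.03,0.005,-0.03,1],
    [0,0,0,-0.03,0.005,-0.07,1],
    [0,0,0,-0.03,0.005,-0.11,1],
    [0,0,0,-0.03,0.005,-0.15,1],
    [0,0,0,-0.03,0.005,-0.18,1],
    [0,0,0,-0.03,0.005,-0.18,1],
    [0,0,0,-0.03,0.005,-0.18,1]
  ]
}}

```text
clock: 7.88
ee_pos: [0.5103, 0.0089, 0.2019]
ee_rot: [1.0, 0.021, 0.003, 0.0]
ft_force: [-0.6, 0.3, -0.9]
gripper_width: 0.003
grasp_force: 0.0
```

{"method": "send_rows", "body": {
  "targets": [
    [0,0,0,0.01,-0.03,0,1],
    [0,0,0,0.02,-0.06,0,1],
    [0,0,0,0.04,-0.1,0,1],
    [0,0,0,0.063,-0.14,0,1],
    [0,0,0,0.063,-0.175,0,1],
    [0,0,0,0.063,-0.187,0.01,1],
    [0,0,0,0.063,-0.187,0.03,1],
    [0,0,0,0.063,-0.187,0.03,1]
  ]
}}

```text
clock: 8.55
ee_pos: [0.5598, 0.1989, 0.1628]
ee_rot: [1.0, 0.022, -0.005, 0.001]
ft_force: [-0.9, -0.0, -0.6]
gripper_width: -0.004
grasp_force: 0.0
```

```bash
python3 go.py -.028 .178 .125;python3 -c "
from h import *
grab('wrist','w5');grab('scene','s5')
a=cv2.imread('pics/w5.png');b=cv2.imread('pics/s5.png')[120:290,240:434];b=cv2.resize(b,(400,350),interpolation=cv2.INTER_CUBIC)
c=np.zeros((350,800,3),np.uint8)
c[:300,:400]=cv2.resize(a,(400,300));c[:,400:]=b
cv2.imwrite('pics/c5.png',c)"
```

```text
world [0.5641 0.1963 0.125 ] shift [0.0045 0.0027 0.0377] turn [0.11 0.57 0.11]
now fix -0.0322 0.1808 0.1628 [-0.86 -0.01 -0.6 ] 8.55
['K', 'mount']
['K', 'position', 'rotation']
```

View pics/c5.png

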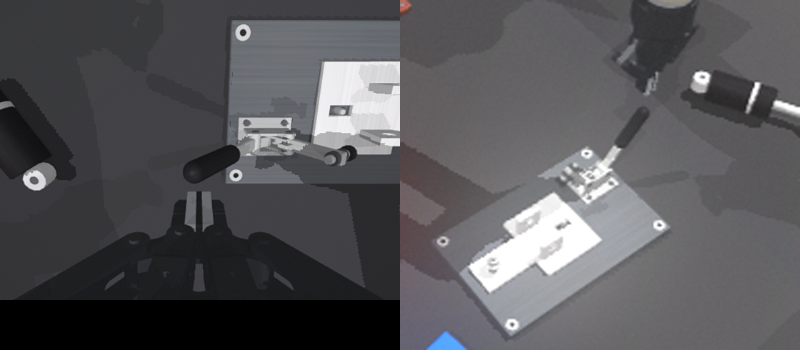

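Grip tip is at (190,172), with the fingers above it. I press down along the handle's arc.

{"method": "send_rows", "body": {
  "targets": [
    [0,0,0,0.004,0.003,0.023,1],
    [0,0,0,0.004,0.005,0.038,1],
    [0,0,0,0.004,0.005,0.045,1],
    [0,0,0,0.004,0.004,0.052,1],
    [0,0,0,0.004,0.002,0.058,1],
    [0,0,0,0.004,0,0.064,1],
    [0,0,0,0.004,-0.002,0.07,1],
    [0,0,0,0.004,-0.004,0.075,1]
  ]
}}

```text
clock: 9.32
ee_pos: [0.568, 0.2032, 0.0945]
ee_rot: [1.0, 0.021, 0.001, -0.0]
ft_force: [-0.9, 0.1, 1.8]
gripper_width: 0.002
grasp_force: 0.7
```

```bash
python3 go.py -.028 .198 .047
```

```text
world [0.5632 0.2163 0.047 ] shift [-0.0043 -0.0132  0.0475] turn [-0.02 -0.07 -0.02]
now fix -0.0238 0.1847 0.0945 [-0.89  0.08  1.79] 9.3167
```

Contact force is 1.8 N. I continue down along the arc.

{"method": "send_rows", "body": {
  "targets": [
    [0,0,0,-0.004,-0.003,0.006,1],
    [0,0,0,-0.004,-0.006,0.012,1],
    [0,0,0,-0.004,-0.008,0.018,1],
    [0,0,0,-0.004,-0.01,0.024,1],
    [0,0,0,-0.004,-0.012,0.03,1],
    [0,0,0,-0.004,-0.013,0.036,1],
    [0,0,0,-0.004,-0.013,0.04,1],
    [0,0,0,-0.004,-0.013,0.043,1]
  ]
}}

```text
clock: 9.98
ee_pos: [0.5627, 0.2157, 0.0505]
ee_rot: [1.0, 0.021, -0.0, 0.0]
ft_force: [-0.8, 1.2, 1.1]
gripper_width: -0.001
grasp_force: 0.8
```

```bash
python3 go.py -.028 .198 .047
```

```text
world [0.5632 0.2163 0.047 ] shift [ 0.0006 -0.0006  0.0035] turn [ 0.    0.05 -0.01]
now fix -0.0286 0.1974 0.0505 [-0.81  1.24  1.11] 9.9833
```

{"method": "send_rows", "body": {
  "targets": [
    [0,0,0,0,0,0.001,1],
    [0,0,0,0,0,0.002,1],
    [0,0,0,0,0,0.003,1],
    [0,0,0,0,0,0.004,1],
    [0,0,0,0,0,0.005,1],
    [0,0,0,0,0,0.006,1],
    [0,0,0,0,0,0.006,1],
    [0,0,0,0,0,0.006,1]
  ]
}}

```text
clock: 10.65
ee_pos: [0.5632, 0.2156, 0.0467]
ee_rot: [1.0, 0.021, 0.0, 0.0]
ft_force: [-4.8, 0.5, 9.8]
gripper_width: -0.002
grasp_force: 5.0
```

{"method": "send_rows", "body": {
  "targets": [
    [0,0,0,0,0,0.001,1],
    [0,0,0,0,0,0.002,1],
    [0,0,0,0,0,0.003,1],
    [0,0,0,0,0,0.003,1],
    [0,0,0,0,0,0.003,1],
    [0,0,0,0,0,0.003,1],
    [0,0,0,0,0,0.003,1],
    [0,0,0,0,0,0.003,1]
  ]
}}

```text
clock: 11.32
ee_pos: [0.5634, 0.2157, 0.0462]
ee_rot: [1.0, 0.021, 0.0, 0.0]
ft_force: [-12.4, -2.7, 25.8]
gripper_width: -0.004
grasp_force: 13.2
```

{"method": "send_rows", "body": {
  "targets": [
    [0,0,0,0,0,-0.01,1],
    [0,0,0,0,0,-0.03,1],
    [0,0,0,0,0,-0.06,1],
    [0,0,0,0,0,-0.1,1],
    [0,0,0,0,0,-0.14,1],
    [0,0,0,-0.02,0,-0.16,1],
    [0,0,0,-0.06,0,-0.16,1],
    [0,0,0,-0.09,0,-0.16,1]
  ]
}}

```text
clock: 11.98
ee_pos: [0.473, 0.2118, 0.2044]
ee_rot: [1.0, 0.021, 0.002, -0.0]
ft_force: [0.0, 0.4, 0.4]
gripper_width: -0.004
grasp_force: 0.0
```

```bash
python3 -c "
from h import *
grab('wrist','w6');grab('scene','s6')
a=cv2.imread('pics/w6.png');b=cv2.imread('pics/s6.png')[150:290,240:400];b=cv2.resize(b,(400,350),interpolation=cv2.INTER_CUBIC)
c=np.zeros((350,800,3),np.uint8)
c[:300,:400]=cv2.resize(a,(400,300));c[:,400:]=b
cv2.imwrite('pics/c6.png',c)
f=np.load('fix.npz')
W=lambda x,y,z:np.r_[f['org']+x*f['x']+y*f['y'],z]
for P in [(.05,.055,.018),(.05,-.035,.018),(-.029,.229,.038),(-.029,.226,.046),(-.029,.159,.038)]: print(P,((proj('s6',W(*P))-[240,150])*2.5+[400,0]).round(1),(proj('w6',W(*P))/1.4).round(1))
"
```

```text
['K', 'mount']
['K', 'position', 'rotation']
(0.05, 0.055, 0.018) [643.3 214.9] [331.8 -18.7]
(0.05, -0.035, 0.018) [580.7 256.4] [415.1 -18.7]
(-0.029, 0.229, 0.038) [712.2  88.1] [171.2  58.3]
(-0.029, 0.226, 0.046) [711.4  85. ] [173.3  58.1]
(-0.029, 0.159, 0.038) [668.4 115.6] [234.9  58.3]
```

View pics/c6.png

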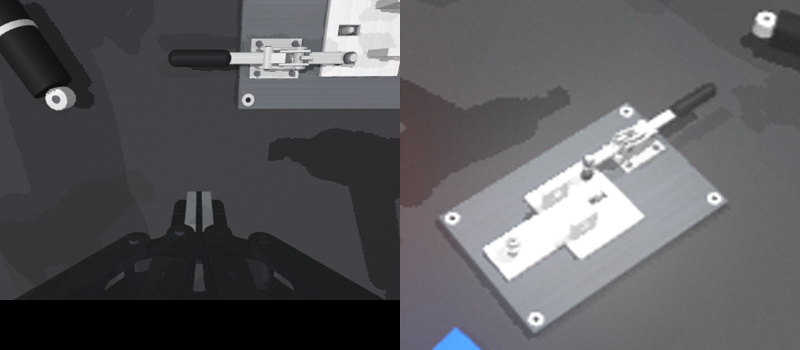

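The handle is level: its tip is at scene (714,87), where a level handle should be. The clamp's foot rests on the bracket beside the slot, and the robot is clear. Handing in.

```bash
python3 -c "
from rig import close_job
print(close_job())"
```

```text
the job is handed in; nothing more can be done
None
```

The bracket lies flat with its slot over the second bolt, the clamp handle is fully down and holding it, and the job was handed in at about 12 s; `close_job()` returned no verdict.

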